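Close up a microscope light source after a lamp change

TASK

The lamp in the cold light source has just been changed: press the lamp module fully home in its socket, swing the lid shut, then take the red flat-blade screwdriver from the rack and lock the lid by turning its slotted screw clockwise to the stop, keeping the blade seated in the slot for the whole turn. Then lower the screwdriver back into a free hole of the rack, without dropping it, and leave the other tools and glassware as they stand.

Things in the scene. Friction and masses are not known exactly. Their poses are not given: they have to be found in the camera images.
- light_source: Off-white cold light source (lamp box), fixed to the bench, 220 mm (its x) by 160 mm (its y), flat top 105 mm above the bench. Origin: centre of its underside, on the bench; its -x side is the black front panel. An open well, 105 mm (x) by 80 mm (y), is let into the top, from x = -55 to +50 mm; the lamp module stands in it.
- lamp (a joint): How far the lamp module stands proud of home, in m: 0 is fully home (hard stop), at most 0.015; it starts 8 to 13 mm proud. Friction only: about 5 N pushes it straight down, and it stays where it is left.
- lamp_top (a point): Centre of the lamp module's flat top (black plate 54 mm square with a yellow 30 mm pad): the place to press. It lies in the well at x = 5, y = 0 mm of the light source; fully home it is 91 mm above the bench, 14 mm below the case top.
- lid (a joint): Angle of the lid in rad: 0 shut flat on the case, 1.57 upright, grows as it opens; starts at 1.7 to 1.9, leaning back a little. Stiff hinge: it stays where it is left; about 3 N at 80 mm from the hinge moves it, so it must be pushed all the way down.
- lid_hinge (a point): Middle of the lid's hinge line, at x = 62, y = 0, z = 105.5 mm of the light source; the hinge line runs along the light source's y. Its axes turn with the lid: from the hinge the lid reaches 130 mm along its own -x; it is 96 mm wide (y) and 5 mm thick, its outer face at its own z = 5 mm. Shut, the lid points from the hinge to the front panel (-x of the light source).
- lid_edge (a point): Middle of the lid's free edge, on its outer face (130 mm from the hinge).
- screw (a joint): Angle of the captive quarter-turn screw in the lid, in rad, growing clockwise as seen from above the shut lid: 0 is unlocked, 1.57 is locked (hard stop at both ends); it starts between 0.2 and 0.45. It takes about 0.08 N m and stays where it is left. Turned to the lock, its tongue grips under the case. With 1 mm of free play each side of the blade, the driver turns about 0.15 rad before the slot follows.
- screw_slot (a point): Centre of the slot's floor, on the screw's axis, 100 mm from the hinge along the lid, on its middle line. x runs along the slot, z is the screw's axis, out of the lid's outer face. The bright steel head is 27 mm across; its slot goes right across, 4.8 mm wide, 6 mm deep, its top edges bevelled to 8.8 mm at the mouth. With the lid shut the slot's floor is 112.5 mm above the bench and the head's top 118.5 mm.
- driver: Flat-blade screwdriver with the red handle, 155 mm long, 130 g, standing blade down in one of the rack's holes. Origin: centre of the blade's tip edge; z runs up along the shaft to the handle, x along the blade's width. Blade 13 mm wide (x) and 2.8 mm thick (y) for 12 mm, then tapering over 14 mm to an 8 mm round shaft; square handle 28 mm by 28 mm (flats facing its x and y) from z = 80 to 155 mm (its top 165 mm above the bench as it stands in the rack).
- driver_shoulder (a point): Centre of the underside of the red handle, 80 mm above the tip; this face rests on the rack's top when the driver stands in a hole.
- rack_hole0 (a point): Mouth of a round hole, 21 mm across, right through the top board of the driver rack, 90 mm above the bench. The rack is plywood, fixed to the bench, 240 mm long (y) by 56 mm, its top board 8 mm thick on a 10 mm base; the three holes stand in a row along y, 80 mm apart. x and y axes are the rack's. This hole is at the rack's -y end.
- rack_hole1 (a point): The same: the middle hole.
- rack_hole2 (a point): The same: the hole at the rack's +y end.
- cross_driver: Cross-head driver with a yellow handle, standing in another hole of the rack, same size as the red one (handle top 165 mm above the bench). To be left alone.
- nut_driver: Nut driver with a blue handle, standing in another hole of the rack, same size as the red one (handle top 165 mm above the bench). To be left alone.
- beaker: Glass beaker, 74 mm across, 95 mm high, origin at its foot. To be left alone.
- flask: Stoppered conical flask, 84 mm across, 137 mm high, origin at its foot. To be left alone.
- dishes: Stack of three Petri dishes, 94 mm across, 45 mm high, origin at its foot. To be left alone.
- wash_bottle: White wash bottle with a red cap, 72 mm across, 203 mm high, its spout 55 mm out along -x, origin at its foot. To be left alone.
- slide_box: Green slide box, 95 by 130 mm, 35 mm high, origin at its foot. To be left alone.
- stain_bottle: Amber bottle, 52 mm across, 100 mm high, origin at its foot. To be left alone.
Not all that is in view belongs to the job. Of the things that look like the driver, the middle-sized one is meant.

How it is judged:
By the outcome, as a careful person would: the job done as asked, in the order asked, and still so for the second after the job is handed in, with the robot touching nothing.
It also fails if it takes over 72 s, if anything falls off the work surface, if the arm or the gripper's body presses on something with over 40 N, if the wrist force passes 120 N, or if a joint passes its speed limit or range.

ROBOT

A 7-joint arm with a two-finger parallel gripper is mounted at the origin on the work surface. World frame = base frame: x ahead of the robot, y to its left, z up, the work surface at z = 0. Lengths are in m, angles in rad, forces in N, time in s.
With the tool pointing down it reaches from about 0.425 to 0.875 m from the base axis. Payload 4.7 kg.
Tool frame: the origin (TCP) lies between the finger pads; the fingertips stand 14 mm ahead of it and the grasp point (between the pads) lies 5 mm behind it; z points along the fingers, y is the line along which they close (so a half turn about z gives the same grasp; the last joint's range is limited). The gripper opens to 87 mm and grips with 3 to 60 N. Pads are 19 mm wide; open, the fingers measure 117 mm over their backs; the gripper's body (75 mm by 190 mm) begins 51 mm behind the grasp point.
Start: joints at [0.014, 0.321, -0.07, 1.45, 0.023, 1.371, -0.057], TCP at [0.65, -0, 0.237] pointing down, gripper open.
Joint ranges: [-2.86, 2.86], [-0.3, 2.09], [-1.38, 1.24], [0.06, 2.45], [-1.56, 4.7], [0.09, 2.05], [-2.69, 2.69]. Speed limits (rad/s): [2.57, 2.57, 3.14, 3.14, 3.14, 3.14, 3.14].

INTERFACE

Orientations are given as a rotation vector (axis times angle).
In Python, from bench import get_state, get_image, camera_params, close_job gives the robot as it stands. The module is installed in compiled form; this text tells all that it offers.
- The arm moves only by the tool arm_command, never from a script. Its argument "motion" is a list of rows, each a list of 5 numbers: the finger opening in mm, from 0 to 87, then the shift along the tool's x, y, z in mm, then the turn about the tool's z in degrees. In form: [[gripper, x, y, z, spin], ...]. A call has 1 to 5 rows; each row is the pose to reach, as a shift and turn from the pose commanded when the call began, along the tool's axes at that moment; what a row does not reach only later rows make up. A row lasts 1/12 s, in which the tool goes at most 41.7 mm and 7.16 degrees, less where a joint would pass 70% of its speed; a pose out of reach is approached as far as the arm can. A call with a gripper value outside its range is refused whole. The fingers move at their own pace and stop on an object; "newtons" is the grip in N (left out, the last holds). Time passes only in rows, so rows that repeat a pose let the fingers close. It gives the time, the measured TCP pose, the force, the opening and the grip force at its end, in the units of the state.
- get_state(): the state, without advancing time (a new reading comes with each control period).
- get_image(name): name is "scene" or "side" or "wrist"; returns (picture, depth): 420x560x3 uint8, red, green, blue; 420x560 float32, m along the optical axis (not along the pixel's ray), 0 where there is no reading.
- camera_params(name): a dict with "intrinsics" (3x3 intrinsics, pixels), "extrinsics" (4x4, takes a point from camera to world coordinates). Camera axes: x right, y down, z forward; pixel columns grow to the right and rows downward; lengths in m; the calibration is good to about 2 mm. The wrist camera is an equidistant fisheye: a pixel r from the principal point sees the ray r / f radians off the axis. A picture is of the moment at which its call begins: read the wrist's pose just before it. camera_params takes no time and is no camera call; for the wrist camera it gives the pose at the moment of the call.
- close_job(): hands the job in; it is judged then, once.
The state is a dict: "time": time; "joint_positions": joint angles; "qd": joint speeds; "joint_torque": joint torques, N m; "position": TCP position; "tool_rot": TCP orientation; "ft_force": force on the tool from outside, world axes, zero at the start; "torque": the same for the moment, N m; "grip_width": opening from 0.0 (shut) to 1.0 (fully open); "grip_force": force on a finger pad.
Only numpy, scipy, OpenCV 4.12 (cv2) and the standard library are available. Lean on these libraries where they do the work, as an engineer would, in place of code of your own. Each camera call takes 0.05 s, during which the arm holds its last target. There are 200 camera calls.

## Working session

There is one attempt and no reset: what is moved stays moved. The work goes in short steps, Python scripts to look and compute and a tool call to move; the robot and the scene stay as the last step left them, time stands still between calls to the robot, and variables do not carry over. Pictures are saved under pics/ and viewed, at most 10 in all, crops included, and the job is handed in when it is done.

Besides the shell and the picture viewer there is one more tool, called after "Request:" in YAML: its name, and indented under it one key for each argument. arm_command: Moves the arm, as the interface text tells. Its arguments: {"type":"object","properties":{"motion":{"type":"array"},"newtons":{"type":"number"}},"required":["motion"]}

```bash
mkdir -p pics
cat > h.py <<'E'
import numpy as np, cv2
from bench import *
def save(n,f):
    p,d=get_image(n); c=camera_params(n); cv2.imwrite('pics/'+f+'.png',p[:,:,::-1]); np.savez('pics/'+f+'.npz',p=p,d=d,K=c['intrinsics'],E=c['extrinsics']); return p,d,c
def cloud(f):
    z=np.load('pics/'+f+'.npz'); K,E,d=z['K'],z['E'],z['d']
    v,u=np.mgrid[:420,:560]
    if 'wrist' in f:
        a=(u-K[0,2])/K[0,0]; b=(v-K[1,2])/K[1,1]; t=np.hypot(a,b)+1e-9
        s=np.tan(t)/t; P=np.stack([a*s*d,b*s*d,d],-1)
    else: P=np.stack([(u-K[0,2])/K[0,0]*d,(v-K[1,2])/K[1,1]*d,d],-1)
    W=P@E[:3,:3].T+E[:3,3]; W[d==0]=np.nan
    return z['p'],W
E
python3 - <<'E'
from h import *
a=save('scene','scene0')[0]; b=save('side','side0')[0]; save('wrist','wrist0')
for n in ['scene','side','wrist']:
    c=camera_params(n); print(c['extrinsics'].round(3).tolist(), np.array(c['intrinsics']).round(0).tolist())
s=get_state(); print(s)
E
```

```text
[[0.881, 0.415, -0.229, 0.755], [0.474, -0.761, 0.444, -0.455], [0.01, -0.499, -0.866, 0.888], [0.0, 0.0, 0.0, 1.0]] [[401.0, 0.0, 282.0], [0.0, 401.0, 205.0], [0.0, 0.0, 1.0]]
[[-0.959, -0.165, 0.231, 0.271], [-0.283, 0.481, -0.83, 0.904], [0.026, -0.861, -0.508, 0.669], [0.0, 0.0, 0.0, 1.0]] [[526.0, 0.0, 273.0], [0.0, 526.0, 210.0], [0.0, 0.0, 1.0]]
[[1.0, 0.001, -0.001, 0.651], [0.001, -0.965, -0.261, 0.071], [-0.002, 0.261, -0.965, 0.384], [0.0, 0.0, 0.0, 1.0]] [[325.0, 0.0, 278.0], [0.0, 325.0, 209.0], [0.0, 0.0, 1.0]]
{'time': 0.15, 'joint_positions': array([ 0.01413076,  0.321665  , -0.07009244,  1.45140791,  0.02260345,
        1.37080012, -0.0568884 ]), 'qd': array([ 0.00081673, -0.00247333,  0.00147673, -0.00297917, -0.00022961,
       -0.00151518, -0.00067301]), 'joint_torque': array([ 2.16972071e-04, -4.91794288e+01, -4.04079035e-01, -3.12878716e+01,
       -6.39387709e-02,  4.04033612e-02,  9.90178205e-05]), 'position': array([ 6.49595116e-01, -6.18263229e-05,  2.35698240e-01]), 'tool_rot': array([-2.22072455e+00, -2.22075452e+00,  1.75318831e-03]), 'ft_force': array([ 0.21665888, -0.09592043, -1.37195416]), 'torque': array([0.05587225, 0.07924966, 0.00392262]), 'grip_force': 0.0, 'grip_width': 1.0023098111349424}
```

View pics/scene0.png

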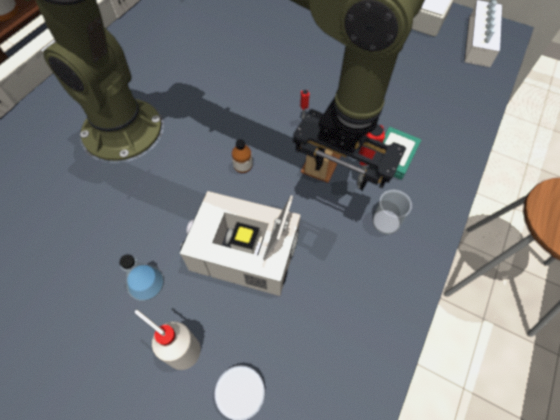

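View pics/side0.png

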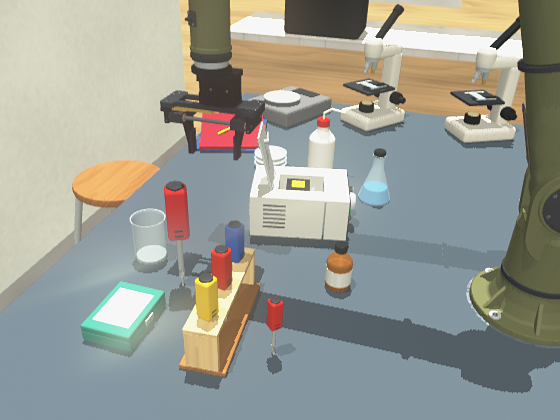

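The scene view shows the lamp box (240,240) with its yellow pad (244,235) and the open lid (278,230); the rack is hidden under the gripper. The side view shows the rack's yellow (206,298), red (221,267, the middle-sized one) and blue (234,240) drivers. A large red driver (177,210) and a small one (275,315) stand free as decoys.

Run:
```python
from h import *
for f in ['scene0','side0']:
    p,W=cloud(f); hsv=cv2.cvtColor(p,cv2.COLOR_RGB2HSV); h,s,v=[hsv[:,:,i].astype(int) for i in range(3)]; z=W[:,:,2]
    print(f)
    def rep(n,m,k=1):
        if m.sum()<5: print(n,'none');return
        c=W[m]; print(n,m.sum(),np.nanmedian(c,0).round(4),np.nanmin(c,0).round(3),np.nanmax(c,0).round(3))
    # case top plane
    m=(abs(z-.105)<.004)&(s<60)&(v>130)&(W[:,:,1]<0)
    n,l,st,_=cv2.connectedComponentsWithStats(m.astype(np.uint8))
    i=1+np.argmax(st[1:,4]); m=(l==i)
    print('case',cv2.minAreaRect(W[m][:,:2].astype(np.float32)),m.sum())
    c0=np.nanmean(W[m],0)
    near=(np.hypot(W[:,:,0]-c0[0],W[:,:,1]-c0[1])<.18)
    rep('pad',(h>20)&(h<35)&(s>120)&near&(z<.112)&(z>.08))
    lid=near&(z>.13)&(z<.25)&(s<60)&(v>100)
    rep('lid',lid)
    for zz in np.arange(.12,.25,.02): rep('  lid z%.2f'%zz,lid&(abs(z-zz)<.005))
    for nme,m in dict(red=((h<6)|(h>174))&(s>150),yel=(h>18)&(h<32)&(s>150),blue=(h>105)&(h<130)&(s>120)&(z>.11)).items():
        m=m&(z>.02)&(z<.3); n,l,st,ce=cv2.connectedComponentsWithStats(m.astype(np.uint8))
        for i in range(1,n):
            if st[i,4]>40: rep(nme+str(ce[i].round()),l==i); zt=z[l==i]; rep('   top',(l==i)&(z>np.nanpercentile(zt,98)-.006))
    m=(abs(z-.09)<.003)&(h>5)&(h<28)&(s>50)&(W[:,:,0]>.3)&~near
    n,l,st,_=cv2.connectedComponentsWithStats(m.astype(np.uint8))
    i=1+np.argmax(st[1:,4]); print('rack',st[i],cv2.minAreaRect(W[m&(l==i)][:,:2].astype(np.float32)))
```

```text
scene0
case ((0.5031745433807373, -0.15890170633792877), (0.2217784821987152, 0.1616089791059494), 12.593060493469238) 4796
pad 254 [ 0.5086 -0.1563  0.1009] [ 0.489 -0.177  0.097] [ 0.529 -0.136  0.105]
lid 429 [ 0.5918 -0.1468  0.211 ] [ 0.562 -0.191  0.13 ] [ 0.609 -0.091  0.235]
  lid z0.12 none
  lid z0.14 22 [ 0.5756 -0.1571  0.139 ] [ 0.562 -0.191  0.135] [ 0.588 -0.098  0.144]
  lid z0.16 23 [ 0.5827 -0.1653  0.1603] [ 0.568 -0.19   0.155] [ 0.593 -0.098  0.165]
  lid z0.18 17 [ 0.5897 -0.1774  0.1794] [ 0.573 -0.189  0.176] [ 0.598 -0.1    0.185]
  lid z0.20 32 [ 0.5953 -0.1504  0.2013] [ 0.577 -0.187  0.195] [ 0.603 -0.096  0.205]
  lid z0.22 35 [ 0.5929 -0.1598  0.2194] [ 0.582 -0.186  0.215] [ 0.607 -0.092  0.224]
  lid z0.24 none
red[304. 100.] 108 [0.4448 0.2653 0.0974] [0.432 0.259 0.069] [0.453 0.273 0.12 ]
   top 23 [0.4421 0.2667 0.1155] [0.432 0.26  0.114] [0.452 0.273 0.12 ]
red[376. 136.] 92 [0.6785 0.1339 0.2184] [0.654 0.125 0.207] [0.689 0.154 0.224]
   top 62 [0.6775 0.1345 0.2195] [0.655 0.125 0.217] [0.689 0.154 0.224]
red[366. 152.] 116 [0.6673 0.1271 0.16
[... 2426 characters left out ...]
88 0.118]
   top 75 [0.4381 0.2794 0.1138] [0.427 0.27  0.11 ] [0.452 0.286 0.118]
yel[298. 183.] 74 [ 0.5109 -0.1576  0.1023] [ 0.493 -0.176  0.1  ] [ 0.526 -0.138  0.105]
   top 74 [ 0.5109 -0.1576  0.1023] [ 0.493 -0.176  0.1  ] [ 0.526 -0.138  0.105]
yel[206. 298.] 798 [0.535  0.3235 0.1339] [0.524 0.301 0.092] [0.557 0.331 0.166]
   top 121 [0.5355 0.322  0.1627] [0.525 0.301 0.159] [0.556 0.328 0.166]
blue[234. 248.] 81 [0.5484 0.1662 0.1237] [0.542 0.162 0.11 ] [0.565 0.169 0.137]
   top 17 [0.5466 0.1664 0.1317] [0.543 0.165 0.129] [0.554 0.168 0.137]
rack [232 247  23  25 274] ((0.5395494699478149, 0.15101823210716248), (0.029950326308608055, 0.0791211724281311), 4.3002848625183105)
```

View pics/wrist0.png

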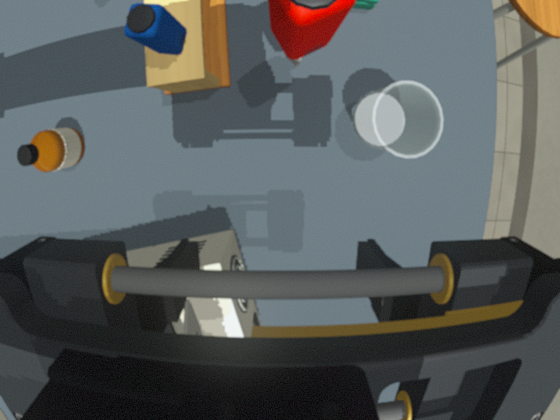

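Wrist view: blue driver top (143,18), beaker (400,120), box corner (225,290). The box is at about (0.504,-0.159) with yaw 12.6°. The lid leans to +x, and the lamp is about 10 mm proud. Next I go above the lamp with the gripper closed and turned so its body clears the lid.

Request:
arm_command:
  motion:
    - [0,0,0,-40,-7]
    - [0,-30,-27,-60,-14]
    - [0,-60,-54,-60,-21]
    - [0,-90,-81,-60,-28]
    - [0,-120,-108,-60,-35]
  newtons: 20

```text
time: 0.57
position: [0.5411, -0.1209, 0.2968]
tool_rot: [1.444, 2.789, -0.0]
ft_force: [1.5, -0.4, 0.1]
grip_width: 0.706
grip_force: 0.0
```

Request:
arm_command:
  motion:
    - [0,0,0,0,-7]
    - [0,0,0,0,-14]
    - [0,0,0,0,-21]
    - [0,0,0,0,-28]
    - [0,0,0,0,-35]

```text
time: 0.98
position: [0.5421, -0.1197, 0.2963]
tool_rot: [-0.539, -3.095, -0.0]
ft_force: [0.3, 0.1, -0.2]
grip_width: 0.327
grip_force: 0.0
```

Request:
arm_command:
  motion:
    - [0,0,0,0,-7]
    - [0,0,0,0,-14]
    - [0,0,0,0,-21]
    - [0,0,0,0,-28]
    - [0,0,0,0,-32.6]

```text
time: 1.4
position: [0.5422, -0.1196, 0.2962]
tool_rot: [0.351, -3.121, -0.0]
ft_force: [-0.8, 0.1, 0.1]
grip_width: 0.021
grip_force: 0.0
```

```bash
cat >> h.py <<'E'
from scipy.spatial.transform import Rotation as R
def go(x,y,z,ax=None):
    s=get_state(); M=R.from_rotvec(s['tool_rot']).as_matrix()
    a=np.degrees(np.arctan2(M[1,0],M[0,0])); 
    print('t%.2f'%s['time'],'pos',s['position'].round(4),'toolx angle %.2f'%a,'q7 %.2f'%s['joint_positions'][6],'F',s['ft_force'].round(1),'tilt',M[:2,2].round(3))
    print('shift mm',((np.array([x,y,z])-s['position'])@M*1000).round(1),'spin',None if ax is None else round((a-ax+180)%360-180,1))
E
python3 -c "
from h import *
go(.509,-.157,.14,192.6)"
```

```text
t1.40 pos [ 0.5422 -0.1196  0.2962] toolx angle -167.17 q7 1.95 F [-0.8  0.1  0.1] tilt [-0.001  0.   ]
shift mm [ 40.6 -29.1 156.2] spin 0.2
```

Request:
arm_command:
  motion:
    - [0,20,-15,0,0]
    - [0,40.6,-29,20,0]
    - [0,40.6,-29,60,0]
    - [0,40.6,-29,100,0]
    - [0,40.6,-29,140,0]

```text
time: 1.82
position: [0.5088, -0.1573, 0.1556]
tool_rot: [-0.34, 3.121, -0.001]
ft_force: [0.5, -0.2, 0.3]
grip_width: 0.005
grip_force: 0.0
```

Request:
arm_command:
  motion:
    - [0,0,0,15,0]
    - [0,0,0,25,0]
    - [0,0,0,35,0]
    - [0,0,0,40,0]
    - [0,0,0,43,0]

```text
time: 2.23
position: [0.5094, -0.1568, 0.1141]
tool_rot: [-0.342, 3.122, -0.0]
ft_force: [-3.3, 0.5, 4.6]
grip_width: 0.008
grip_force: 2.1
```

Request:
arm_command:
  motion:
    - [0,0,0,3,0]
    - [0,0,0,6,0]
    - [0,0,0,9,0]
    - [0,0,0,11,0]
    - [0,0,0,12,0]

```text
time: 2.65
position: [0.5098, -0.1569, 0.1052]
tool_rot: [-0.342, 3.122, -0.001]
ft_force: [-10.6, 3.5, 28.5]
grip_width: 0.004
grip_force: 14.0
```

Request:
arm_command:
  motion:
    - [0,0,0,0,0]
    - [0,0,0,1,0]
    - [0,0,0,1,0]

```text
time: 2.9
position: [0.5098, -0.1568, 0.1052]
tool_rot: [-0.342, 3.121, -0.001]
ft_force: [-12.1, 4.0, 27.1]
grip_width: 0.006
grip_force: 13.7
```

Lamp is home (TCP 0.105, which puts the tip at 91 mm). Now up and over, to behind the lid.

Request:
arm_command:
  motion:
    - [0,0,0,-40,0]
    - [0,0,0,-80,0]
    - [0,0,0,-120,0]
    - [0,0,0,-160,0]
    - [0,0,0,-190,0]

```text
time: 3.32
position: [0.5103, -0.1571, 0.2947]
tool_rot: [-0.341, 3.117, -0.004]
ft_force: [0.1, -0.8, -0.2]
grip_width: 0.003
grip_force: 0.0
```

Request:
arm_command:
  motion:
    - [0,-40,0,0,0]
    - [0,-80,0,0,0]
    - [0,-120,0,0,0]
    - [0,-135,0,0,0]
    - [0,-135,0,0,0]

```text
time: 3.73
position: [0.6442, -0.125, 0.2887]
tool_rot: [-0.348, 3.121, 0.003]
ft_force: [-1.1, -0.5, -0.4]
grip_width: 0.003
grip_force: 0.0
```

```bash
python3 -c "
from h import *
go(.5035+.976*.135,-.159+.218*.135,.214,192.6)
p,d,c=save('side','side1')
p,W=cloud('side1'); z=W[:,:,2]; c0=np.array([.5035,-.159]); q=W[:,:,:2]-c0; bx=q@[.976,.218]; by=q@[-.218,.976]
m=(z>.12)&(z<.24)&(bx>50)if 0 else (z>.12)&(z<.24)&(bx>.05)&(bx<.11)&(abs(by)<.055)
for zz in (.14,.18,.22,.235): 
  k=m&(abs(z-zz)<.005); print(zz,k.sum(),np.nanpercentile(bx[k],[2,50,98]).round(3),np.nanpercentile(by[k],[2,98]).round(3))
"
```

```text
t3.73 pos [ 0.6442 -0.125   0.2887] toolx angle -167.28 q7 1.92 F [-1.1 -0.5 -0.4] tilt [0.001 0.002]
shift mm [ 9.8 -2.7 74.7] spin 0.1
0.14 40 [0.071 0.072 0.076] [-0.044  0.047]
0.18 41 [0.08  0.082 0.086] [-0.047  0.049]
0.22 49 [0.08  0.092 0.096] [-0.048  0.048]
0.235 39 [0.094 0.096 0.099] [-0.043  0.046]
```

Request:
arm_command:
  motion:
    - [0,4,-2,40,0]
    - [0,10,-2.5,75,0]
    - [0,25,-2.5,78,0]
    - [0,45,-2.5,84,0]
    - [0,68,-2.5,90,0]

```text
time: 4.2
position: [0.5753, -0.1449, 0.2012]
tool_rot: [-0.341, 3.118, -0.001]
ft_force: [2.9, 0.4, 2.9]
grip_width: 0.007
grip_force: 1.6
```

Request:
arm_command:
  motion:
    - [0,20,0,4,0]
    - [0,40,0,9,0]
    - [0,49,0,15,0]
    - [0,57,0,20.5,0]
    - [0,64,0,28,0]

```text
time: 4.62
position: [0.5121, -0.1595, 0.1736]
tool_rot: [-0.34, 3.12, -0.003]
ft_force: [1.6, -0.4, 0.1]
grip_width: 0.007
grip_force: 0.7
```

```bash
python3 -c "
from h import *
go(.5035-.976*.002,-.159-.218*.002,.1445,192.6)
s=get_state()['position'][:2]-[.5035,-.159]; print(s@[.976,.218])
"
```

```text
t4.62 pos [ 0.5121 -0.1595  0.1736] toolx angle -167.57 q7 2.03 F [ 1.6 -0.4  0.1] tilt [ 0.003 -0.001]
shift mm [10.4  2.4 29. ] spin -0.2
0.008283339687205323
```

Request:
arm_command:
  motion:
    - [0,5,1,14,0]
    - [0,10,2,28,0]
    - [0,13,2,40,0]
    - [0,14,2,50,0]
    - [0,14,2,53,0]

```text
time: 5.03
position: [0.498, -0.1604, 0.1243]
tool_rot: [0.341, -3.123, 0.002]
ft_force: [-16.7, 4.3, 48.9]
grip_width: 0.004
grip_force: 24.9
```

Request:
arm_command:
  motion:
    - [0,0,0,1,0]
    - [0,0,0,2,0]

```text
time: 5.2
position: [0.4981, -0.1604, 0.1243]
tool_rot: [0.341, -3.123, 0.002]
ft_force: [-18.6, 4.7, 48.6]
grip_width: 0.009
grip_force: 24.1
```

Request:
arm_command:
  motion:
    - [0,0,0,-30,0]
    - [20,0,0,-60,0]
    - [40,0,0,-90,0]
    - [60,0,0,-110,0]
    - [60,0,0,-110,0]

```text
time: 5.62
position: [0.5007, -0.1604, 0.2324]
tool_rot: [-0.341, 3.115, -0.005]
ft_force: [0.5, -0.2, 0.2]
grip_width: 0.225
grip_force: 0.0
```

```bash
python3 -c "
from h import *
go(.466,-.167,.26,192.6)
save('wrist','wrist2'); p,W=cloud('wrist2'); z=W[:,:,2]
q=W[:,:,:2]-[.5035,-.159]; bx=q@[.976,.218]; by=q@[-.218,.976]
m=(abs(by)<.03)&(z>.09)&(z<.13)
for x in np.arange(-.07,.06,.02):
  k=m&(abs(bx-x)<.003); print(x.round(2),k.sum(),np.nanmedian(z[k]).round(4) if k.any() else 0)
import cv2
im=cv2.imread('pics/wrist2.png'); k=(np.hypot(bx+.038,by)<.04)&(z>.1); v,u=np.nonzero(k); print(u.min(),u.max(),v.min(),v.max())
c=im[v.min():v.max(),u.min():u.max()]; cv2.imwrite('pics/crop2.png',cv2.resize(c,None,fx=5,fy=5,interpolation=cv2.INTER_CUBIC)[:600,:800])
"
```

```text
t5.62 pos [ 0.5007 -0.1604  0.2324] toolx angle -167.50 q7 2.04 F [ 0.5 -0.2  0.2] tilt [ 0.008 -0.003]
shift mm [ 35.1   0.9 -27.8] spin -0.1
-0.07 522 0.1031
-0.05 522 0.1088
-0.03 489 0.1091
-0.01 463 0.1082
0.01 454 0.1082
0.03 280 0.1081
0.05 211 0.1079
87 455 119 419
```

View pics/crop2.png

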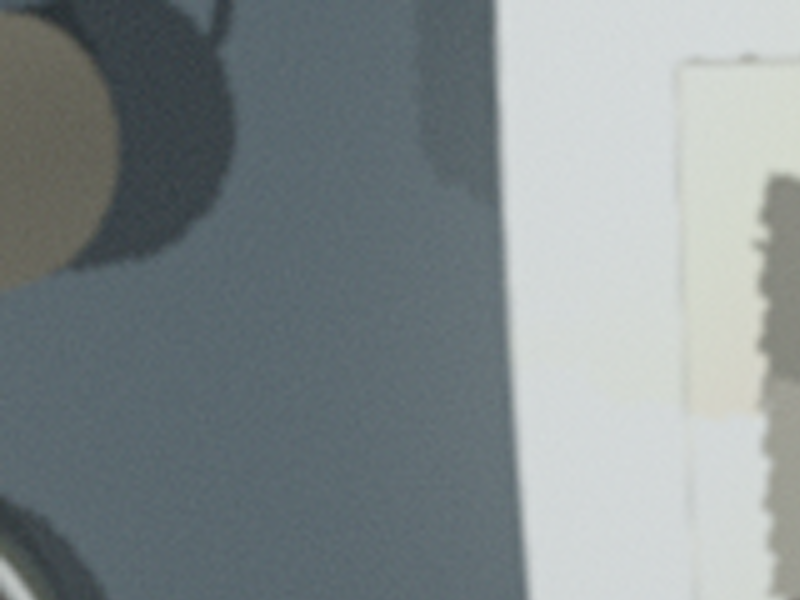

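The lid is flat and shut; that crop was placed badly, so I recrop around the screw from the saved frame.

```bash
cat >> h.py <<'E'
def rect(f,cx,cy,z,half=.03,n=480):
    # fisheye picture resampled on the world plane z: col=world x, row=-world y
    q=np.load('pics/'+f+'.npz'); K,E=q['K'],q['E']; g=np.linspace(-half,half,n)
    X,Y=np.meshgrid(cx+g,cy-g); P=(np.stack([X,Y,np.full_like(X,z)],-1)-E[:3,3])@E[:3,:3]
    if 'wrist' in f:
        r=np.hypot(P[...,0],P[...,1]); t=np.arctan2(r,P[...,2]); s=t/r
    else: s=1/P[...,2]
    u=K[0,0]*P[...,0]*s+K[0,2]; v=K[1,1]*P[...,1]*s+K[1,2]
    return cv2.remap(q['p'][:,:,::-1].copy(),u.astype(np.float32),v.astype(np.float32),cv2.INTER_CUBIC)
E
python3 -c "
from h import *
cv2.imwrite('pics/rect2.png',rect('wrist2',.4664,-.1673,.1185))"
```

```text
(no output)
```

View pics/rect2.png

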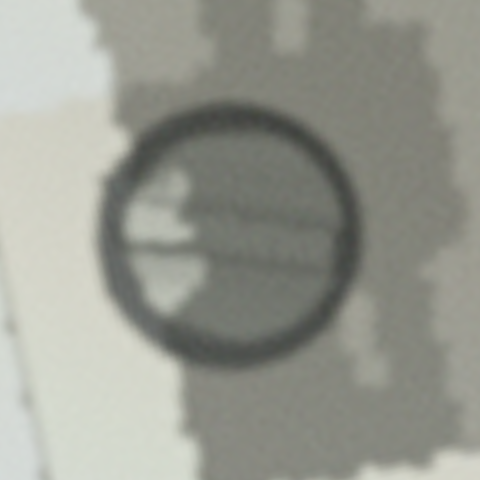

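Slot centre is at (231,235) in this 8 px/mm top view, so the screw sits at about (0.4653,-0.1667). The slot runs at about -7.4° in world, which means a screw angle of about 0.35. Now over to the driver.

Request:
arm_command:
  motion:
    - [60,-5,14,-38,7]
    - [60,-12,38,-70,14]
    - [60,-25,76,-70,21]
    - [60,-38,113,-70,28]
    - [60,-51,151,-70,35]

```text
time: 6.08
position: [0.5143, -0.0088, 0.2965]
tool_rot: [-0.572, -3.088, 0.0]
ft_force: [0.9, -0.7, 0.2]
grip_width: 0.637
grip_force: 0.0
```

```bash
python3 -c "
from h import *
go(.546,.237,.30,94.3)"
```

```text
t6.08 pos [ 0.5143 -0.0088  0.2965] toolx angle 159.02 q7 1.17 F [ 0.9 -0.7  0.2] tilt [-0.001 -0.   ]
shift mm [ 58.4 240.9  -3.6] spin 64.7
```

Request:
arm_command:
  motion:
    - [60,10,40,0,7]
    - [60,20,80,0,14]
    - [60,29,120,0,21]
    - [60,39,160,0,28]
    - [60,48,200,0,35]

```text
time: 6.5
position: [0.5369, 0.1747, 0.2956]
tool_rot: [-1.393, -2.814, 0.004]
ft_force: [1.5, 0.5, -0.0]
grip_width: 0.686
grip_force: 0.0
```

Request:
arm_command:
  motion:
    - [60,28,29,0,7]
    - [60,28,29,0,14]
    - [60,28,29,0,21]
    - [60,28,29,0,28]
    - [60,28,29,0,29.7]

```text
time: 6.92
position: [0.5428, 0.2134, 0.2951]
tool_rot: [-2.066, -2.364, 0.005]
ft_force: [0.6, -0.4, -0.6]
grip_width: 0.688
grip_force: 0.0
```

```bash
python3 -c "
from h import *
go(.546,.237,.30,94.3)
save('wrist','wrist3')
r=rect('wrist3',.546,.237,.165,.05,500); cv2.imwrite('pics/rect3.png',r)
h=cv2.cvtColor(r,cv2.COLOR_BGR2HSV); 
m=(((h[:,:,0]<8)|(h[:,:,0]>172))&(h[:,:,1]>130)).astype(np.uint8)
n,l,st,ce=cv2.connectedComponentsWithStats(m); i=1+np.argmax(st[1:,4]); pts=np.argwhere(l==i)[:,::-1].astype(np.float32); print(cv2.minAreaRect(pts),st[i])
p,W=cloud('wrist3'); hs=cv2.cvtColor(p,cv2.COLOR_RGB2HSV); k=((hs[:,:,0]<8)|(hs[:,:,0]>172))&(hs[:,:,1]>110)&(abs(W[:,:,2]-.165)<.008)&(W[:,:,0]<.6)
print(k.sum(),cv2.minAreaRect(W[k][:,:2].astype(np.float32)),np.nanmedian(W[k],0))
"
```

```text
t6.92 pos [0.5428 0.2134 0.2951] toolx angle 97.70 q7 -0.33 F [ 0.6 -0.4 -0.6] tilt [-0.003 -0.002]
shift mm [23.   6.3 -5. ] spin 3.4
((255.36538696289062, 261.173095703125), (131.79005432128906, 137.08518981933594), 11.309932708740234) [ 186  188  141  149 6852]
364 ((0.5471780896186829, 0.23391684889793396), (0.025949042290449142, 0.02639590948820114), 78.36993408203125) [0.54507471 0.2391392  0.16426058]
```

View pics/rect3.png

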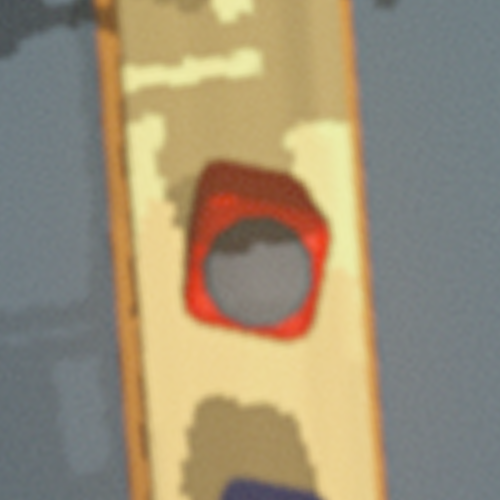

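The handle top is centred at (256,272), giving (0.547,0.233), with the flats at about -11°. Settle, then align.

Request:
arm_command:
  motion:
    - [70,0,0,0,0]
    - [70,0,0,0,0]

```text
time: 7.13
position: [0.5431, 0.2131, 0.2963]
tool_rot: [-2.06, -2.371, 0.003]
ft_force: [0.4, -0.4, 0.2]
grip_width: 0.761
grip_force: 0.0
```

```bash
python3 -c "
from h import *
go(.5472,.2332,.14,79)"
```

```text
t7.13 pos [0.5431 0.2131 0.2963] toolx angle 98.04 q7 -0.33 F [ 0.4 -0.4  0.2] tilt [-0.002 -0.001]
shift mm [ 19.4   7.2 156.2] spin 19.0
```

Request:
arm_command:
  motion:
    - [70,10,4,0,6]
    - [70,19.4,7.2,0,12]
    - [70,19.4,7.2,0,19]
    - [70,19.4,7.2,10,19]
    - [70,19.4,7.2,40,19]

```text
time: 7.55
position: [0.5501, 0.2346, 0.2608]
tool_rot: [2.419, 2.001, 0.012]
ft_force: [0.9, 0.4, 0.5]
grip_width: 0.803
grip_force: 0.0
```

```bash
python3 -c "
from h import *
go(.5472,.2332,.13,79)"
```

```text
t7.55 pos [0.5501 0.2346 0.2608] toolx angle 79.19 q7 -0.69 F [0.9 0.4 0.5] tilt [0.008 0.003]
shift mm [ -2.4  -3.5 130.8] spin 0.2
```

Request:
arm_command:
  motion:
    - [70,0,0,30,0]
    - [70,0,0,60,0]
    - [70,0,0,65,0]
    - [70,0,0,65,0]

```text
time: 7.88
position: [0.5463, 0.2322, 0.1896]
tool_rot: [-2.422, -1.999, 0.009]
ft_force: [-0.2, -0.7, 0.8]
grip_width: 0.807
grip_force: 0.0
```

```bash
python3 -c "
from h import *
go(.5472,.2332,.13,79)"
```

```text
t7.88 pos [0.5463 0.2322 0.1896] toolx angle 79.09 q7 -0.70 F [-0.2 -0.7  0.8] tilt [-0.005 -0.003]
shift mm [ 1.4  1.  59.6] spin 0.1
```

Request:
arm_command:
  motion:
    - [70,1,1,30,0]
    - [70,1,1,55,0]
    - [70,1,1,60,0]
    - [50,1,1,60,0]
    - [30,1,1,60,0]
  newtons: 15

```text
time: 8.3
position: [0.5502, 0.2348, 0.1346]
tool_rot: [2.423, 1.998, 0.004]
ft_force: [0.7, 0.7, 0.6]
grip_width: 0.73
grip_force: 0.0
```

Request:
arm_command:
  motion:
    - [20,0,0,0,0]
    - [20,0,0,0,0]
    - [20,0,0,0,0]
    - [20,0,0,0,0]
    - [20,0,0,0,0]

```text
time: 8.72
position: [0.5492, 0.2345, 0.1331]
tool_rot: [2.424, 1.997, 0.001]
ft_force: [-0.6, 0.2, 0.8]
grip_width: 0.36
grip_force: 0.4
```

Request:
arm_command:
  motion:
    - [20,0,0,0,0]
    - [20,0,0,0,0]
    - [20,0,0,0,0]
  newtons: 45

```text
time: 8.97
position: [0.549, 0.2345, 0.1329]
tool_rot: [2.424, 1.998, -0.0]
ft_force: [-1.9, -0.1, 3.6]
grip_width: 0.321
grip_force: 45.0
```

```bash
python3 -c "
from h import *
go(.5472,.2332,.13,79); print(get_state()['grip_width'],get_state()['grip_force'])"
```

```text
t8.97 pos [0.549  0.2345 0.1329] toolx angle 78.98 q7 -0.72 F [-1.9 -0.1  3.6] tilt [-0. -0.]
shift mm [-1.6 -1.5  2.9] spin -0.0
0.32131004860205337 44.99916148837656
```

Gripped on the flats (28 mm). Lift straight up and look at the blade.

Request:
arm_command:
  motion:
    - [20,0,0,-20,0]
    - [20,0,0,-55,0]
    - [20,0,0,-90,0]
    - [20,0,0,-130,0]
    - [20,0,0,-170,0]

```text
time: 9.38
position: [0.5486, 0.2339, 0.3033]
tool_rot: [-2.425, -1.997, 0.003]
ft_force: [1.6, 1.2, -1.5]
grip_width: 0.32
grip_force: 45.0
```

Request:
arm_command:
  motion:
    - [20,0,0,0,0]

```text
time: 9.47
position: [0.5522, 0.2361, 0.3116]
tool_rot: [2.421, 1.995, 0.021]
ft_force: [-0.2, 1.2, -0.7]
grip_width: 0.319
grip_force: 45.0
```

```bash
python3 -c "
from h import *
go(.4653,-.1667,.30,82.6)
s=get_state()['position']
im=[]
for n in ('side','scene'):
  save(n,n+'4'); q=np.load('pics/%s4.npz'%n); P=(s-[0,0,.113]-q['E'][:3,3])@q['E'][:3,:3]; u,v=(q['K'][:2,:2]@(P[:2]/P[2])+q['K'][:2,2]).astype(int); print(n,u,v,'cam',q['E'][:3,3])
  c=q['p'][max(v-45,0):v+20,max(u-30,0):u+30,::-1]; im.append(cv2.resize(c,(360,390),interpolation=cv2.INTER_CUBIC))
cv2.imwrite('pics/blade4.png',np.hstack(im))"
```

```text
t9.47 pos [0.5522 0.2361 0.3116] toolx angle 78.96 q7 -0.69 F [-0.2  1.2 -0.7] tilt [0.013 0.005]
shift mm [-412.    -8.3    8.4] spin -3.6
side 216 233 cam [0.27147293 0.90360397 0.66883386]
scene 341 93 cam [ 0.75533728 -0.45544031  0.88828034]
```

View pics/blade4.png

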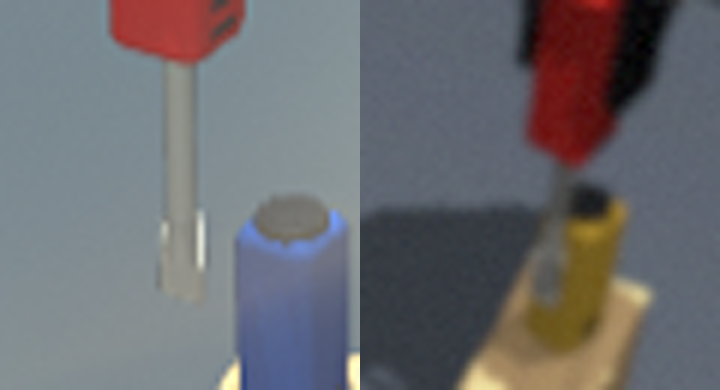

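The blade spreads along the gripper's closing line: the right end of the tip edge is lower in the side view at (180,300), and the blade is wider than the shaft in the scene view at (545,270). So tool x must go to 82.6° for the slot. Moving over.

Request:
arm_command:
  motion:
    - [20,-30,0,-10,0]
    - [20,-70,-2,-10,0]
    - [20,-110,-4,-10,-1]
    - [20,-150,-6,-10,-2]
    - [20,-190,-8,-10,-3.6]

```text
time: 9.98
position: [0.5032, 0.0474, 0.3099]
tool_rot: [-2.358, -2.072, 0.006]
ft_force: [0.7, -0.1, -1.2]
grip_width: 0.32
grip_force: 45.0
```

Request:
arm_command:
  motion:
    - [20,-40,0,0,0]
    - [20,-80,0,0,0]
    - [20,-120,0,0,0]
    - [20,-160,0,0,0]
    - [20,-185,0,0,0]

```text
time: 10.4
position: [0.4785, -0.139, 0.31]
tool_rot: [-2.365, -2.065, 0.007]
ft_force: [-1.0, -1.2, -2.8]
grip_width: 0.318
grip_force: 45.0
```

Request:
arm_command:
  motion:
    - [20,0,0,0,0]
    - [20,0,0,0,0]

```text
time: 10.57
position: [0.4796, -0.1356, 0.3102]
tool_rot: [-2.363, -2.066, 0.004]
ft_force: [0.2, 0.6, -2.0]
grip_width: 0.315
grip_force: 45.0
```

```bash
python3 -c "
from h import *
go(.4653,-.1667,.273,82.6)"
```

```text
t10.57 pos [ 0.4796 -0.1356  0.3102] toolx angle 82.33 q7 0.09 F [ 0.2  0.6 -2. ] tilt [-0.004  0.001]
shift mm [-32.8  -9.8  37.2] spin -0.3
```

Request:
arm_command:
  motion:
    - [20,-16,-5,15,0]
    - [20,-32.8,-9.8,30,0]
    - [20,-32.8,-9.8,45,-0.3]
    - [20,-32.8,-9.8,45,-0.3]
    - [20,-32.8,-9.8,45,-0.3]

```text
time: 10.98
position: [0.4666, -0.1632, 0.2661]
tool_rot: [-2.35, -2.08, 0.002]
ft_force: [-0.4, 0.0, -1.0]
grip_width: 0.319
grip_force: 45.0
```

```bash
python3 -c "
from h import *
go(.4653,-.1667,.265,82.6)
im=[]
for n in ('side','scene'):
  save(n,n+'5'); q=np.load('pics/%s5.npz'%n); P=(np.array([.4653,-.1667,.13])-q['E'][:3,3])@q['E'][:3,:3]; u,v=(q['K'][:2,:2]@(P[:2]/P[2])+q['K'][:2,2]).astype(int); print(n,u,v)
  c=q['p'][v-30:v+30,u-20:u+20,::-1]; im.append(cv2.resize(c,(400,600),interpolation=cv2.INTER_CUBIC))
cv2.imwrite('pics/blade5.png',np.hstack(im))"
```

```text
t10.98 pos [ 0.4666 -0.1632  0.2661] toolx angle 83.01 q7 0.16 F [-0.4  0.  -1. ] tilt [-0.003  0.002]
shift mm [-3.6 -0.9  1.1] spin 0.4
side 318 173
scene 222 223
```

View pics/blade5.png

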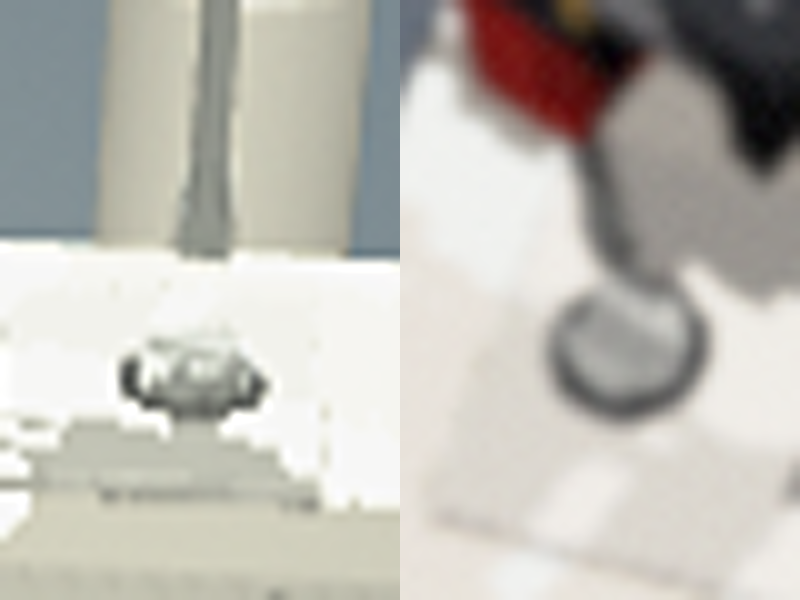

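The side view shows the tip edge at (203,251) with its right end lower, which confirms the blade lies along the slot. The head centre is at about (193,372) in the side crop and (229,345) in the scene crop. Triangulating the offset.

```bash
python3 -c "
from h import *
def ray(n,u,v):
  q=np.load('pics/%s5.npz'%n); d=q['E'][:3,:3]@np.linalg.solve(q['K'],[u,v,1]); return q['E'][:3,3],d/np.linalg.norm(d)
def pl(n,u,v,z): o,d=ray(n,u,v); return (o+d*(z-o[2])/d[2]).round(4)
print('tip side/scene at z=.143',pl('side',318.3,168.1,.1432),pl('scene',226,220.5,.1432))
A=[ray('side',318.3,168.1),ray('scene',226,220.5)]
M=sum(np.eye(3)-np.outer(d,d) for o,d in A); b=sum((np.eye(3)-np.outer(d,d))@o for o,d in A); print('tri',np.linalg.solve(M,b).round(4))
for z in (.1105,.1185): print('head',pl('side',317.3,180.2,z),pl('scene',224.9,227.5,z))
# bright head (side) contour & ring via rectified views
for n in ('scene5','side5'): cv2.imwrite('pics/r'+n+'.png',rect(n,.4653,-.1667,.1185,.03,480))
cv2.imwrite('pics/r5.png',np.hstack([cv2.imread('pics/rscene5.png')[:, :400],cv2.imread('pics/rside5.png')[:,:400]]))
"
```

```text
tip side/scene at z=.143 [ 0.4668 -0.1698  0.1432] [ 0.4731 -0.1627  0.1432]
tri [ 0.4696 -0.164   0.1446]
head [ 0.4675 -0.1728  0.1105] [ 0.4678 -0.1655  0.1105]
head [ 0.4647 -0.1574  0.1185] [ 0.4708 -0.1684  0.1185]
```

Those views are too coarse. The wrist camera looks straight past the handle at the tip, so I come lower and use it.

Request:
arm_command:
  motion:
    - [20,-2,-1,8,0]
    - [20,-2,-1,15,0.4]
    - [20,-2,-1,15,0.4]

```text
time: 11.33
position: [0.4651, -0.1667, 0.2511]
tool_rot: [-2.361, -2.069, 0.002]
ft_force: [-0.3, 0.6, -1.9]
grip_width: 0.316
grip_force: 45.0
```

```bash
python3 -c "
from h import *
go(.4653,-.1667,.25,82.6)
save('wrist','wrist6'); cv2.imwrite('pics/rect6.png',rect('wrist6',.4653,-.1667,.1185,.03,480))
cv2.imwrite('pics/v6.png',np.hstack([rect('wrist6',.4653,-.1667,.1185,.025,400),rect('wrist6',.4653,-.1667,.127,.025,400)]))"
```

```text
t11.33 pos [ 0.4651 -0.1667  0.2511] toolx angle 82.46 q7 0.16 F [-0.3  0.6 -1.9] tilt [-0.002  0.   ]
shift mm [0.1 0.2 1.1] spin -0.1
```

View pics/v6.png

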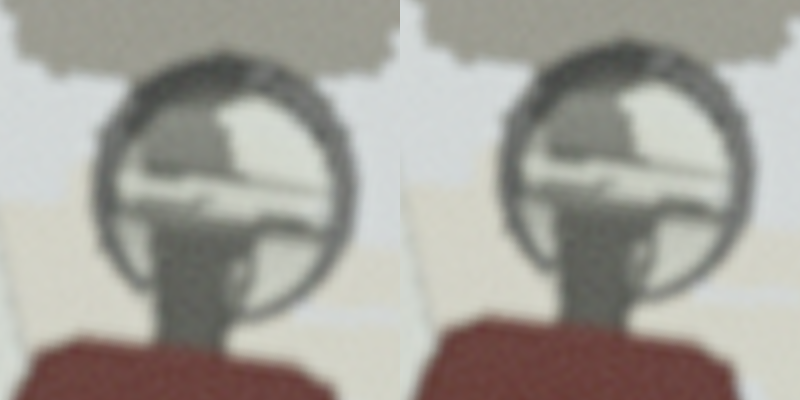

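Left half is the head plane: the ring is centred at (225,186) and sits at lid level, so the slot's axis is at about (225,203). In the right half the blade tip is at about (602,206). I need about +2.9 mm in world x and +0.6 mm in y, then insert gently.

Request:
arm_command:
  motion:
    - [20,1,2.8,0,0]
    - [20,1,2.8,4,0]
    - [20,1,2.8,8,0]
    - [20,1,2.8,11,0]
    - [20,1,2.8,13,0]

```text
time: 11.8
position: [0.4685, -0.1664, 0.239]
tool_rot: [-2.362, -2.07, 0.001]
ft_force: [-0.4, 0.3, 0.6]
grip_width: 0.315
grip_force: 45.0
```

```bash
python3 -c "
from h import *
go(.468,-.166,.2354,82.6)"
```

```text
t11.80 pos [ 0.4685 -0.1664  0.239 ] toolx angle 82.47 q7 0.16 F [-0.4  0.3  0.6] tilt [-0.001  0.   ]
shift mm [ 0.4 -0.5  3.6] spin -0.1
```

Tip is 2.5 mm below the head's top with no force, so it is in the slot. Seat it.

Request:
arm_command:
  motion:
    - [20,0,0,2,0]
    - [20,0,0,4,0]
    - [20,0,0,5,0]
    - [20,0,0,5,0]
  newtons: 58

```text
time: 12.13
position: [0.4688, -0.1664, 0.2352]
tool_rot: [2.362, 2.071, 0.001]
ft_force: [-1.9, 0.8, 1.8]
grip_width: 0.315
grip_force: 58.0
```

```bash
python3 -c "
from h import *
go(.468,-.166,.2354,82.6);print(get_state()['torque'])"
```

```text
t12.13 pos [ 0.4688 -0.1664  0.2352] toolx angle 82.47 q7 0.16 F [-1.9  0.8  1.8] tilt [ 0. -0.]
shift mm [ 0.3 -0.8 -0.2] spin -0.1
[ 0.33453246  0.37880636 -0.06382773]
```

Request:
arm_command:
  motion:
    - [20,0,0,0.5,4]
    - [20,0,0,0.5,8]
    - [20,0,0,0.5,13]
    - [20,0,0,0.5,18]
    - [20,0,0,0.5,22]

```text
time: 12.55
position: [0.4696, -0.166, 0.2352]
tool_rot: [2.716, 1.576, 0.004]
ft_force: [-0.3, 1.4, 3.1]
grip_width: 0.319
grip_force: 58.0
```

```bash
python3 -c "
from h import *
go(.4688,-.1664,.2352,82.6);print(get_state()['torque'])"
```

```text
t12.55 pos [ 0.4696 -0.166   0.2352] toolx angle 60.27 q7 -0.23 F [-0.3  1.4  3.1] tilt [0.003 0.   ]
shift mm [-0.7 -0.6 -0. ] spin -22.3
[ 0.46628559 -0.06977197  0.08110041]
```

Torque is 0.08 N m, so the screw is following. Continue.

Request:
arm_command:
  motion:
    - [20,0,0,0.5,5]
    - [20,0,0,0.5,10]
    - [20,0,0,0.5,15]
    - [20,0,0,0.5,20]
    - [20,0,0,0.5,25]

```text
time: 12.97
position: [0.4698, -0.1672, 0.2352]
tool_rot: [2.992, 0.95, 0.004]
ft_force: [0.2, -0.5, 3.2]
grip_width: 0.317
grip_force: 58.0
```

Request:
arm_command:
  motion:
    - [20,0,0,0,5]
    - [20,0,0,0,10]
    - [20,0,0,0,15]
    - [20,0,0,0,19]
    - [20,0,0,0,22]

```text
time: 13.38
position: [0.4695, -0.1682, 0.2351]
tool_rot: [3.117, 0.362, 0.004]
ft_force: [-0.1, -2.2, 4.8]
grip_width: 0.316
grip_force: 58.0
```

```bash
python3 -c "
from h import *
go(.4688,-.1664,.2352,0);print(get_state()['torque'])"
```

```text
t13.38 pos [ 0.4695 -0.1682  0.2351] toolx angle 13.25 q7 -1.05 F [-0.1 -2.2  4.8] tilt [ 0.003 -0.003]
shift mm [-0.2 -1.9 -0.1] spin 13.2
[-0.64866154  0.27253757  0.15987757]
```

Request:
arm_command:
  motion:
    - [20,0,0,0,4]
    - [20,0,0,0,8]
    - [20,0,0,0,11]
    - [20,0,0,0,11]

```text
time: 13.72
position: [0.4692, -0.1686, 0.2351]
tool_rot: [3.137, 0.064, 0.004]
ft_force: [-0.8, -2.7, 6.2]
grip_width: 0.315
grip_force: 58.0
```

```bash
python3 -c "
from h import *
go(.4688,-.1664,.2352,0);print(get_state()['torque'])"
```

```text
t13.72 pos [ 0.4692 -0.1686  0.2351] toolx angle 2.34 q7 -1.24 F [-0.8 -2.7  6.2] tilt [ 0.002 -0.004]
shift mm [-0.3 -2.2 -0.1] spin 2.3
[-0.99903218  0.44780049  0.05295501]
```

Request:
arm_command:
  motion:
    - [20,0,0,0,2]
    - [20,0,0,0,4]
    - [20,0,0,0,4]

```text
time: 13.97
position: [0.4691, -0.1687, 0.2351]
tool_rot: [3.137, -0.043, 0.004]
ft_force: [-0.2, -3.2, 5.5]
grip_width: 0.318
grip_force: 58.0
```

```bash
python3 -c "
from h import *
go(.4688,-.1664,.2352,0);print(get_state()['torque'],get_state()['joint_torque'][6])"
```

```text
t13.97 pos [ 0.4691 -0.1687  0.2351] toolx angle -1.58 q7 -1.31 F [-0.2 -3.2  5.5] tilt [ 0.002 -0.004]
shift mm [-0.3 -2.3 -0.1] spin -1.6
[-1.17006939  0.54284893  0.067775  ] -0.41242855601012707
```

Request:
arm_command:
  motion:
    - [20,0,0,0,2]
    - [20,0,0,0,4]
    - [20,0,0,0,4]

```text
time: 14.22
position: [0.469, -0.1688, 0.2351]
tool_rot: [3.134, -0.153, 0.004]
ft_force: [-0.9, -3.4, 6.5]
grip_width: 0.319
grip_force: 58.0
```

```bash
python3 -c "
from h import *
go(.4688,-.1664,.2352,0);print(get_state()['torque'],get_state()['joint_torque'][6])
save('wrist','wrist7'); p=R.from_euler
a=rect('wrist7',.469,-.167,.1185,.025,400); b=rect('wrist7',.469,-.167,.1105,.025,400); cv2.imwrite('pics/v7.png',np.hstack([a,b]))"
```

```text
t14.22 pos [ 0.469  -0.1688  0.2351] toolx angle -5.58 q7 -1.38 F [-0.9 -3.4  6.5] tilt [ 0.002 -0.004]
shift mm [-0.4 -2.4 -0.1] spin -5.6
[-1.17268854  0.54871751  0.15081783] -0.4543252754956484
```

View pics/v7.png

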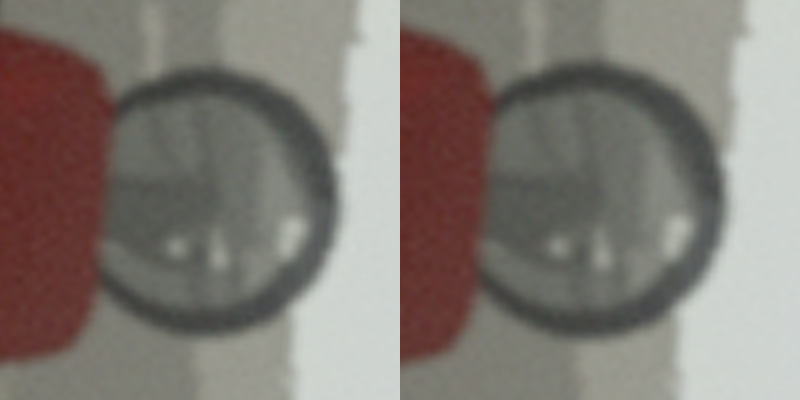

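In this view (8 px/mm) the slot looks near-vertical around (205–225, 100–330), and the handle's edge matches the gripper's angle. I measure the slot lines numerically.

```bash
cat > slot.py <<'E'
from h import *
def slot(f,cx,cy,z,half=.0125):
    a=rect(f,cx,cy,z,half,400); g=cv2.GaussianBlur(cv2.cvtColor(a,cv2.COLOR_BGR2GRAY),(0,0),4)
    L=cv2.createLineSegmentDetector(cv2.LSD_REFINE_STD).detect(g)[0]
    L=[l[0] for l in L if np.hypot(*(l[0][2:]-l[0][:2]))>60]
    for l in sorted(L,key=lambda l:-np.hypot(*(l[2:]-l[:2])))[:14]:
        print((l/16-half*1000).round(1) if 0 else ((l-200)*half/.2).round(1),'len %.1f'%(np.hypot(*(l[2:]-l[:2]))*half/.2),'ang %.1f'%(-np.degrees(np.arctan2(l[3]-l[1],l[2]-l[0]))%180))
E
python3 -c "
from slot import *
print('before'); slot('wrist2',.4653,-.1667,.1185)
print('now'); slot('wrist7',.470,-.167,.1185)"
```

```text
beforeTraceback (most recent call last):
  File "<string>", line 3, in <module>
    print('before'); slot('wrist2',.4653,-.1667,.1185)
                     ~~~~^^^^^^^^^^^^^^^^^^^^^^^^^^^^^
  File "slot.py", line 5, in slot
    L=[l[0] for l in L if np.hypot(*(l[0][2:]-l[0][:2]))>60]
                     ^
TypeError: 'NoneType' object is not iterable
```

```bash
sed -i 's/half,400); g=.*/half,200); g=cv2.createCLAHE(6,(2,2)).apply(cv2.GaussianBlur(cv2.cvtColor(a,cv2.COLOR_BGR2GRAY),(0,0),2))/; s/detect(g)\[0\]/detect(g)[0]; L=[] if L is None else L/; s/>60/>35/; s/(l\/16-half\*1000).round(1) if 0 else ((l-200)\*half\/.2).round(1)/((l-100)*half*10).round(1)/; s/\*half\/.2)/*half*10)/' slot.py
python3 -c "
from slot import *
print('before'); slot('wrist2',.4653,-.1667,.1185)
print('before6'); slot('wrist6',.4684,-.165,.1185)
print('now'); slot('wrist7',.470,-.167,.1185)"
```

```text
before
[-12.    0.5  -4.4   0.8] len 7.5 ang 178.2
[  2.3 -12.   -5.1 -11.6] len 7.4 ang 2.9
[ 7.7 10.6 11.8  6. ] len 6.2 ang 48.7
[ 11.7  -6.7   7.5 -10.8] len 5.9 ang 134.6
[-12.    3.3 -10.7   8.8] len 5.6 ang 103.2
[ 6.  -1.4  1.3 -1.6] len 4.7 ang 177.7
[ -7.9  -9.7 -10.9  -6.4] len 4.5 ang 47.3
[-3.5  2.4 -7.9  2.8] len 4.4 ang 6.0
before6
[-4.4  4.5  6.   3.4] len 10.5 ang 6.1
[11.5  1.5  2.6  0.5] len 8.9 ang 173.7
[ -2.4  -1.4 -10.1  -1.3] len 7.7 ang 0.9
[-12.5   1.5  -5.4   2.3] len 7.1 ang 173.8
[10.8  7.3  3.9  6.2] len 7.0 ang 171.2
[-8.2 12.4 -9.8  5.9] len 6.7 ang 103.5
[  8.6  -8.7   2.6 -11.6] len 6.6 ang 154.6
[ 5.8  2.9 11.9  4.5] len 6.3 ang 165.5
[ 2.7  0.7 -2.5 -1.7] len 5.7 ang 155.5
[ -8.7  -8.1 -12.7  -4.2] len 5.5 ang 44.0
[ 3.6  6.1  4.5 11. ] len 5.1 ang 100.2
[11.8 -4.3  8.8 -8.4] len 5.0 ang 126.5
now
[-12.7   8.2  -7.3  12.5] len 6.9 ang 141.3
[ 4.8 12.3  8.9  8.3] len 5.8 ang 44.7
[ -3.6 -11.9  -8.7 -11.2] len 5.1 ang 8.1
[-11.4  -9.  -11.9  -3.9] len 5.1 ang 83.7
[ 0.1  4.6 -0.4  9. ] len 4.5 ang 82.9
```

Request:
arm_command:
  motion:
    - [20,0,0,0,3]
    - [20,0,0,0,6]
    - [20,0,0,0,6]
    - [20,0,0,0,6]

```text
time: 14.6
position: [0.4689, -0.1687, 0.2352]
tool_rot: [3.122, -0.314, 0.003]
ft_force: [-1.8, -2.3, 6.2]
grip_width: 0.319
grip_force: 58.0
```

```bash
python3 -c "
from h import *
go(.4688,-.1664,.2352,0);s=get_state();print(s['torque'],s['joint_torque'][6],s['grip_width'])"
```

```text
t14.60 pos [ 0.4689 -0.1687  0.2352] toolx angle -11.48 q7 -1.48 F [-1.8 -2.3  6.2] tilt [ 0.002 -0.004]
shift mm [-0.6 -2.2 -0.1] spin -11.5
[-1.06601497  0.60974103  0.22715093] -0.2802262734621763 0.31941916735448533
```

```bash
python3 -c "
from h import *
save('wrist','wrist8')
for f in ('wrist6','wrist7','wrist8'):
  p=np.load('pics/'+f+'.npz')['p']; h=cv2.cvtColor(p,cv2.COLOR_RGB2HSV)
  m=(((h[:,:,0]<8)|(h[:,:,0]>172))&(h[:,:,1]>110)&(h[:,:,2]>50)).astype(np.uint8)
  m[:150]=0; n,l,st,ce=cv2.connectedComponentsWithStats(m); i=1+np.argmax(st[1:,4]); m=(l==i)
  # top edge rows of the red blob per column -> slope
  cols=np.arange(st[i,0]+6,st[i,0]+st[i,2]-6); rows=np.array([np.argmax(m[:,c]) for c in cols]); print(f,st[i],'far edge slope deg %.1f'%np.degrees(np.arctan(np.polyfit(cols,rows,1)[0])),np.bincount(rows)[rows.min():])
"
```

```text
wrist6 [ 247  229   61   42 1861] far edge slope deg -2.9 [2 4 4 9 9 9 2 1 1 2 1 1 0 0 1 1 2]
wrist7 [ 247  225   62   46 2317] far edge slope deg 0.5 [10 22  6  2  2  0  2  0  0  0  1  1  0  0  1  0  1  0  0  2]
wrist8 [ 247  225   62   46 2314] far edge slope deg 0.1 [ 6 26  5  3  1  1  2  0  0  1  1  0  0  0  1  1  0  0  2]
```

```bash
python3 -c "
from h import *
def hist(f,cx,cy,zs=.1185,r0=0,r1=11.5,excl=None):
  a=rect(f,cx,cy,zs,.0135,270); g=cv2.GaussianBlur(cv2.cvtColor(a,cv2.COLOR_BGR2GRAY),(0,0),3).astype(float)
  hs=cv2.cvtColor(a,cv2.COLOR_BGR2HSV); red=cv2.dilate((hs[:,:,1]>70).astype(np.uint8),np.ones((25,25)))>0
  gx=cv2.Sobel(g,6,1,0);gy=cv2.Sobel(g,6,0,1); v,u=np.mgrid[:270,:270]; r=np.hypot(u-135,v-135)/10
  m=(r<r1)&(r>r0)&~red; e=(np.degrees(np.arctan2(-gy,gx))+90)%180; w=np.hypot(gx,gy)
  H=np.histogram(e[m],36,(0,180),weights=w[m])[0]; print(f,m.sum(),(H/H.sum()*100).round(0).astype(int).tolist())
hist('wrist2',.4653,-.1667); hist('wrist6',.4684,-.165); hist('wrist7',.470,-.167); hist('wrist8',.470,-.167)
"
```

```text
wrist2 41532 [17, 3, 2, 3, 1, 3, 1, 2, 1, 8, 1, 3, 3, 1, 2, 1, 1, 0, 4, 1, 1, 2, 1, 3, 2, 1, 0, 7, 1, 3, 6, 1, 4, 4, 5, 2]
wrist6 41532 [12, 5, 4, 4, 4, 2, 1, 1, 0, 2, 1, 1, 1, 1, 1, 1, 2, 1, 2, 2, 2, 2, 1, 2, 1, 1, 1, 4, 1, 2, 4, 3, 5, 6, 14, 5]
wrist7 41490 [7, 1, 1, 1, 1, 3, 1, 1, 0, 7, 1, 2, 5, 1, 3, 3, 4, 1, 15, 3, 2, 4, 3, 7, 4, 1, 0, 7, 1, 2, 3, 1, 2, 1, 1, 0]
wrist8 41428 [8, 3, 2, 3, 1, 4, 2, 1, 0, 6, 1, 3, 5, 1, 2, 1, 2, 1, 13, 4, 2, 3, 1, 5, 2, 1, 0, 7, 1, 2, 3, 1, 2, 2, 3, 1]
```

Request:
arm_command:
  motion:
    - [20,0,0,0,-2]
    - [20,0,0,0,-4]
    - [20,0,0,0,-4]

```text
time: 14.9
position: [0.4689, -0.1686, 0.2351]
tool_rot: [3.131, -0.203, 0.003]
ft_force: [-2.0, -1.5, 6.0]
grip_width: 0.323
grip_force: 58.0
```

```bash
python3 -c "
from h import *
go(.4688,-.1664,.2352,0);s=get_state();print(s['torque'],s['joint_torque'][6])"
```

```text
t14.90 pos [ 0.4689 -0.1686  0.2351] toolx angle -7.40 q7 -1.41 F [-2.  -1.5  6. ] tilt [ 0.002 -0.004]
shift mm [-0.4 -2.1 -0.1] spin -7.4
[-1.06856749  0.70104266  0.09209389] 0.20442563574761152
```

Request:
arm_command:
  motion:
    - [20,0,0,0,-2]
    - [20,0,0,0,-4]
    - [20,0,0,0,-4]

```text
time: 15.15
position: [0.4689, -0.1683, 0.2351]
tool_rot: [3.137, -0.093, 0.003]
ft_force: [-2.1, -2.3, 6.1]
grip_width: 0.317
grip_force: 58.0
```

```bash
python3 -c "
from h import *
go(.4688,-.1664,.2352,0);s=get_state();print(s['torque'],s['joint_torque'][6])"
```

```text
t15.15 pos [ 0.4689 -0.1683  0.2351] toolx angle -3.40 q7 -1.34 F [-2.1 -2.3  6.1] tilt [ 0.002 -0.003]
shift mm [-0.3 -1.9 -0.1] spin -3.4
[-0.90120647  0.63042432  0.05414831] 0.26049247942864895
```

```bash
cat > rad.py <<'E'
from slot import *
def radon(f,cx,cy,z=.1185,rm=10.5):
    a=rect(f,cx,cy,z,.0135,270); g=cv2.GaussianBlur(cv2.cvtColor(a,cv2.COLOR_BGR2GRAY).astype(np.float32),(0,0),4)
    hs=cv2.cvtColor(a,cv2.COLOR_BGR2HSV); bad=cv2.dilate((hs[:,:,1]>70).astype(np.uint8),np.ones((31,31)))>0
    v,u=np.mgrid[:270,:270]; X=(u-135)/10; Y=-(v-135)/10; m=(np.hypot(X,Y)<rm)&~bad
    out=[]
    for t in range(0,180,3):
        d=-X*np.sin(np.radians(t))+Y*np.cos(np.radians(t)); b=np.round(d[m]*2).astype(int)+30
        n=np.bincount(b,minlength=60); s=np.bincount(b,g[m],minlength=60); q=np.bincount(b,g[m]**2,minlength=60)
        k=n>100; mu=s[k]/n[k]; out.append(np.sum(n[k]*mu**2)/n[k].sum()-g[m].mean()**2)
        out[-1]=np.mean(np.diff(mu,2)**2)
    o=np.array(out); i=np.argsort(-o)[:8]; print(f,[(int(3*j),round(float(o[j]),2)) for j in i])
E
python3 -c "
from rad import *
save('wrist','wrist9')
radon('wrist2',.4653,-.1667);radon('wrist6',.4684,-.165)
for f in ('wrist7','wrist8','wrist9'): radon(f,.470,-.167)"
```

```text
wrist2 [(171, 2.81), (174, 2.55), (168, 2.17), (177, 1.81), (63, 1.41), (0, 1.39), (156, 1.37), (78, 1.36)]
wrist6 [(171, 7.44), (174, 7.21), (6, 6.45), (9, 6.2), (3, 6.04), (168, 6.01), (177, 5.75), (12, 5.31)]
wrist7 [(72, 1.45), (69, 1.43), (66, 1.32), (75, 1.27), (105, 1.24), (102, 1.16), (84, 1.14), (90, 1.13)]
wrist8 [(147, 2.56), (150, 2.41), (144, 2.04), (153, 1.92), (171, 1.8), (168, 1.75), (165, 1.69), (174, 1.66)]
wrist9 [(102, 0.96), (99, 0.93), (105, 0.87), (96, 0.85), (90, 0.81), (93, 0.81), (87, 0.78), (108, 0.76)]
```

The slot lines were at 172° before and are at about 102° now, which is the lid axis minus 90°. The screw is at its stop, the torque rose against it, and I have backed off into the free play. Withdraw straight up.

Request:
arm_command:
  motion:
    - [20,0,0,-4,0]
    - [20,0,0,-8,0]
    - [20,0,0,-14,0]
    - [20,0,0,-40,0]
    - [20,0,0,-75,0]

```text
time: 15.62
position: [0.4668, -0.165, 0.3066]
tool_rot: [-3.137, 0.095, 0.011]
ft_force: [0.7, -0.1, -0.5]
grip_width: 0.319
grip_force: 58.0
```

Request:
arm_command:
  motion:
    - [20,-20,0,0,0]
    - [20,-40,0,0,0]
    - [20,-40,0,0,0]
    - [20,-40,0,0,0]

```text
time: 15.95
position: [0.4283, -0.1635, 0.3092]
tool_rot: [-3.14, 0.096, -0.001]
ft_force: [-0.3, 0.2, -1.5]
grip_width: 0.318
grip_force: 58.0
```

```bash
python3 -c "
from rad import *
go(.549,.2345,.31,79)
save('wrist','wrist10'); 
for c in ((.468,-.167),(.470,-.167),(.466,-.167)): radon('wrist10',*c)
slot('wrist10',.468,-.167,.1185)
p,W=cloud('wrist10'); z=W[:,:,2]; q=W[:,:,:2]-[.5035,-.159]; bx=q@[.976,.218]; by=q@[-.218,.976]
for x in (-.06,-.02,.0,.04):
  k=(abs(bx-x)<.004)&(abs(by)<.03)&(z<.13); print(x,k.sum(),np.nanmedian(z[k]).round(4))"
```

```text
t15.95 pos [ 0.4283 -0.1635  0.3092] toolx angle -3.52 q7 -1.33 F [-0.3  0.2 -1.5] tilt [0.001 0.001]
shift mm [  96.  -404.6   -0.5] spin -82.5
wrist10 [(102, 5.29), (105, 4.74), (99, 4.45), (108, 3.26), (96, 2.89), (111, 1.76), (93, 1.52), (114, 0.76)]
wrist10 [(102, 5.47), (105, 4.96), (99, 4.58), (108, 3.52), (96, 2.95), (111, 2.05), (93, 1.52), (114, 1.06)]
wrist10 [(102, 5.7), (99, 5.32), (105, 4.97), (96, 4.38), (108, 3.46), (93, 3.37), (90, 2.71), (87, 2.37)]
[  2.6 -11.9   7.2   9.9] len 22.3 ang 101.8
[-1.1 11.6 -5.9 -9.9] len 22.0 ang 102.7
[ -3.4 -10.7   0.5   5.4] len 16.6 ang 103.7
[ 2.9  3.5  0.4 -7.2] len 11.0 ang 103.0
[-11.4  -5.5 -11.7   5.1] len 10.6 ang 88.2
[ 8.2 11.  12.7  4.6] len 7.9 ang 55.0
[ 4.4 11.   3.   3.3] len 7.7 ang 100.0
[ 0.1  4.8  1.9 12.2] len 7.7 ang 103.8
[ 10.2  -8.7   5.5 -12.4] len 6.0 ang 142.1
[  1.2  -7.2  -1.2 -12.6] len 5.9 ang 114.3
[ -8.1  -9.9 -11.8  -5.3] len 5.9 ang 52.1
[11.8 -3.7  9.9 -8.8] len 5.4 ang 111.2
[-9.9  8.2 -5.7 11.3] len 5.3 ang 143.2
[-11.7   4.5  -9.8   8.8] len 4.7 ang 114.0
-0.06 410 0.1134
-0.02 434 0.1127
0.0 431 0.1119
0.04 420 0.1109
```

The unobstructed slot lines measure 102–103.7°, so the screw is locked, and the lid is flat. Back to the rack's middle hole, using the pose where I gripped the driver.

Request:
arm_command:
  motion:
    - [20,7,-28,-10,-5]
    - [20,14,-57,-15,-10]
    - [20,21,-86,-15,-15]
    - [20,28,-115,-15,-20]
    - [20,34,-144,-15,-25]

```text
time: 16.42
position: [0.4724, -0.0203, 0.3234]
tool_rot: [-3.084, -0.593, 0.0]
ft_force: [0.7, -0.3, -1.6]
grip_width: 0.317
grip_force: 58.0
```

Request:
arm_command:
  motion:
    - [20,0,0,0,-6]
    - [20,0,0,0,-12]
    - [20,0,0,0,-18]
    - [20,0,0,0,-24]
    - [20,0,0,0,-30]

```text
time: 16.83
position: [0.472, -0.0216, 0.3231]
tool_rot: [-2.825, -1.373, 0.001]
ft_force: [0.4, 0.1, -1.2]
grip_width: 0.314
grip_force: 58.0
```

Request:
arm_command:
  motion:
    - [20,0,0,0,-6]
    - [20,0,0,0,-12]
    - [20,0,0,0,-18]
    - [20,0,0,0,-24]
    - [20,0,0,0,-27.5]

```text
time: 17.25
position: [0.472, -0.0216, 0.3231]
tool_rot: [-2.418, -2.004, 0.001]
ft_force: [0.2, -0.2, -2.1]
grip_width: 0.314
grip_force: 58.0
```

```bash
python3 -c "
from h import *
go(.549,.2345,.325,79)"
```

```text
t17.25 pos [ 0.472  -0.0216  0.3231] toolx angle 79.31 q7 -0.19 F [ 0.2 -0.2 -2.1] tilt [-0.001  0.001]
shift mm [266.   28.2  -1.8] spin 0.3
```

Request:
arm_command:
  motion:
    - [20,30,3,0,0]
    - [20,65,7,0,0]
    - [20,100,11,0,0]
    - [20,135,14,0,0]
    - [20,165,18,0,0]

```text
time: 17.67
position: [0.521, 0.1397, 0.323]
tool_rot: [-2.421, -1.999, 0.0]
ft_force: [-0.5, 0.3, -1.6]
grip_width: 0.315
grip_force: 58.0
```

Request:
arm_command:
  motion:
    - [20,35,4,0,0]
    - [20,70,8,0,0]
    - [20,95,10,0,0]
    - [20,101,10.2,0,0]
    - [20,101,10.2,0,0]

```text
time: 18.08
position: [0.5497, 0.2366, 0.3221]
tool_rot: [-2.417, -2.002, 0.002]
ft_force: [0.3, -0.7, -1.3]
grip_width: 0.322
grip_force: 58.0
```

Request:
arm_command:
  motion:
    - [20,0,0,0,0]
    - [20,0,0,0,0]

```text
time: 18.25
position: [0.5505, 0.2315, 0.3233]
tool_rot: [2.426, 1.995, -0.002]
ft_force: [0.5, -0.0, -2.0]
grip_width: 0.32
grip_force: 58.0
```

```bash
python3 -c "
from h import *
go(.549,.2345,.1329,79)
save('wrist','wrist11'); a=rect('wrist11',.547,.234,.09,.03,480); cv2.imwrite('pics/rect11.png',a)
g=cv2.GaussianBlur(cv2.cvtColor(a,cv2.COLOR_BGR2GRAY),(0,0),2)
h=cv2.cvtColor(a,cv2.COLOR_BGR2HSV)
c=cv2.HoughCircles(g,cv2.HOUGH_GRADIENT,1.5,60,param1=40,param2=15,minRadius=70,maxRadius=100)
print([((x-240)/8,-(y-240)/8,r/8) for x,y,r in c[0][:4]] if c is not None else None)
print('gray rows/cols', g[60:430:24,60:430:24].tolist())
"
```

```text
t18.25 pos [0.5505 0.2315 0.3233] toolx angle 78.85 q7 -0.68 F [ 0.5 -0.  -2. ] tilt [-0.    -0.001]
shift mm [  2.9  -2.  190.4] spin -0.2
[(np.float32(0.65625), np.float32(-1.21875), np.float32(9.95)), (np.float32(-17.34375), np.float32(-11.15625), np.float32(10.7)), (np.float32(-18.09375), np.float32(7.40625), np.float32(11.13125)), (np.float32(7.96875), np.float32(-18.84375), np.float32(9.78125))]
gray rows/cols [[228, 228, 231, 231, 230, 230, 229, 232, 232, 232, 232, 230, 225, 225, 231, 236], [229, 229, 230, 231, 229, 229, 230, 231, 231, 233, 232, 231, 225, 225, 230, 233], [228, 229, 229, 231, 229, 229, 230, 232, 232, 232, 232, 230, 226, 224, 226, 231], [229, 229, 230, 230, 230, 230, 229, 231, 232, 232, 233, 231, 226, 224, 225, 229], [229, 229, 231, 230, 230, 230, 229, 226, 221, 229, 233, 232, 227, 226, 226, 229], [229, 228, 230, 230, 231, 224, 173, 131, 119, 146, 210, 231, 227, 225, 226, 228], [229, 229, 230, 229, 231, 170, 125, 125, 111, 112, 121, 214, 228, 225, 226, 229], [229, 228, 231, 231, 218, 134, 128, 130, 111, 113, 108, 175, 228, 226, 226, 228], [228, 229, 230, 230, 212, 128, 128, 128, 114, 115, 108, 157, 228, 226, 226, 228], [229, 229, 230, 231, 219, 138, 128, 122, 114, 113, 111, 182, 230, 226, 226, 227], [228, 229, 229, 230, 230, 189, 126, 114, 113, 112, 142, 222, 229, 226, 227, 227], [229, 229, 230, 230, 230, 228, 197, 161, 153, 179, 217, 233, 230, 226, 226, 227], [228, 229, 230, 230, 230, 231, 230, 229, 228, 231, 233, 231, 229, 226, 227, 228], [222, 224, 226, 229, 230, 229, 229, 231, 231, 232, 232, 232, 230, 226, 227, 228], [217, 215, 219, 220, 220, 223, 227, 229, 232, 232, 232, 232, 230, 226, 227, 227], [217, 217, 218, 217, 217, 217, 217, 221, 232, 232, 231, 232, 230, 227, 227, 226]]
```

The hole is at about (0.5477,0.2328) in the wrist view, in line with where the driver stood. Lower in steps.

Request:
arm_command:
  motion:
    - [20,2.9,-2,10,0]
    - [20,2.9,-2,40,0]
    - [20,2.9,-2,70,0]
    - [20,2.9,-2,95,0]
    - [20,2.9,-2,95,0]

```text
time: 18.72
position: [0.5455, 0.2339, 0.2222]
tool_rot: [-2.424, -1.995, 0.016]
ft_force: [-0.8, -1.1, -2.5]
grip_width: 0.318
grip_force: 58.0
```

Request:
arm_command:
  motion:
    - [20,0,0,0,0]
    - [20,0,0,0,0]

```text
time: 18.88
position: [0.5495, 0.2365, 0.2302]
tool_rot: [2.425, 1.996, 0.003]
ft_force: [0.3, -0.5, -1.0]
grip_width: 0.316
grip_force: 58.0
```

```bash
python3 -c "
from h import *
go(.549,.2345,.1329,79)"
```

```text
t18.88 pos [0.5495 0.2365 0.2302] toolx angle 78.93 q7 -0.70 F [ 0.3 -0.5 -1. ] tilt [0.002 0.001]
shift mm [-2.1 -0.3 97.3] spin -0.1
```

Request:
arm_command:
  motion:
    - [20,-2,0,10,0]
    - [20,-2,0,25,0]
    - [20,-2,0,40,0]
    - [20,-2,0,55,0]
    - [20,-2,0,70,0]

```text
time: 19.3
position: [0.5493, 0.2347, 0.1593]
tool_rot: [2.424, 1.996, 0.004]
ft_force: [-0.2, -0.4, -1.6]
grip_width: 0.319
grip_force: 58.0
```

Request:
arm_command:
  motion:
    - [20,0,0,8,0]
    - [20,0,0,14,0]
    - [20,0,0,19,0]
    - [20,0,0,22,0]
    - [20,0,0,22,0]

```text
time: 19.72
position: [0.5484, 0.2345, 0.1366]
tool_rot: [2.424, 1.998, 0.0]
ft_force: [-0.3, 0.0, -2.6]
grip_width: 0.315
grip_force: 58.0
```

```bash
python3 -c "
from h import *
go(.549,.2345,.1329,79)"
```

```text
t19.72 pos [0.5484 0.2345 0.1366] toolx angle 78.97 q7 -0.71 F [-0.3  0.  -2.6] tilt [ 0. -0.]
shift mm [0.1 0.6 3.7] spin -0.0
```

Request:
arm_command:
  motion:
    - [20,0,0.5,2,0]
    - [20,0,0.5,3,0]
    - [20,0,0.5,4,0]
    - [20,0,0.5,4.5,0]
    - [20,0,0.5,4.5,0]

```text
time: 20.13
position: [0.5492, 0.2346, 0.1329]
tool_rot: [2.424, 1.997, 0.001]
ft_force: [-0.4, 0.0, 3.4]
grip_width: 0.319
grip_force: 58.0
```

Resting on the board (force has turned upward, same height as when gripped). Release and rise.

Request:
arm_command:
  motion:
    - [35,0,0,0,0]
    - [50,0,0,0,0]
    - [65,0,0,0,0]
    - [65,0,0,0,0]
    - [65,0,0,0,0]

```text
time: 20.55
position: [0.5488, 0.2344, 0.132]
tool_rot: [2.425, 1.997, -0.0]
ft_force: [-0.2, 0.1, 0.8]
grip_width: 0.613
grip_force: 0.0
```

Request:
arm_command:
  motion:
    - [65,0,0,0,0]
    - [65,0,0,-15,0]
    - [65,0,0,-45,0]
    - [65,0,0,-85,0]
    - [65,0,0,-125,0]

```text
time: 20.97
position: [0.5481, 0.2341, 0.2575]
tool_rot: [-2.424, -1.997, 0.004]
ft_force: [1.2, 0.7, 0.5]
grip_width: 0.741
grip_force: 0.0
```

Request:
arm_command:
  motion:
    - [65,0,0,-40,0]
    - [65,0,0,-60,0]
    - [65,0,0,-60,0]
    - [65,0,0,-60,0]
    - [65,0,0,-60,0]

```text
time: 21.38
position: [0.5484, 0.2342, 0.3159]
tool_rot: [-2.425, -1.998, 0.003]
ft_force: [0.1, 0.3, -0.6]
grip_width: 0.749
grip_force: 0.0
```

```bash
python3 -c "
from h import *
go(.549,.2345,.3,79)
save('side','side12'); p,W=cloud('side12'); hs=cv2.cvtColor(p,cv2.COLOR_RGB2HSV).astype(int); h,s=hs[:,:,0],hs[:,:,1]
for n,m in dict(red=((h<6)|(h>174))&(s>150),yel=(h>18)&(h<32)&(s>150)).items():
  k=m&(W[:,:,0]>.5)&(W[:,:,0]<.6)&(W[:,:,1]>.18)&(W[:,:,2]>.05)&(W[:,:,2]<.3); print(n,k.sum(),np.nanmin(W[k],0).round(3),np.nanmax(W[k],0).round(3))
k=(abs(W[:,:,0]-.4984)<.01)&(abs(W[:,:,1]+.16)<.01); print('lid z',np.nanmedian(W[k][:,2]))"
```

```text
t21.38 pos [0.5484 0.2342 0.3159] toolx angle 78.97 q7 -0.69 F [ 0.1  0.3 -0.6] tilt [-0.001 -0.001]
shift mm [ 0.4  0.5 15.9] spin -0.0
red 592 [0.534 0.223 0.092] [0.564 0.249 0.166]
yel 794 [0.525 0.303 0.092] [0.557 0.33  0.166]
lid z 0.11332756006933697
```

The driver stands in its hole (red handle from 0.092 to 0.166 m), the yellow one hasn't moved, and the lid is shut. Handing in.

```bash
python3 -c "
from bench import close_job
print(close_job())"
```

```text
the job is handed in; nothing more can be done
None
```

The job is done and handed in at about 21 s: lamp pressed home, lid shut, screw turned to its locked stop (slot measured at 102–104°, expected 102.6°) and the red driver back in the rack's middle hole; the judge returned no verdict.

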